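# Fit the taper plug of a shut-off cock and rock it free

## Task

Push the square brass valve body home into the corner of the jig, flush against both aluminium fences. Then gently lower the red-handled taper plug upright into its conical seat, fully home, with the handle in line with the body's two side ports, and rock the handle about 30 degrees anticlockwise (seen from above) and then about 30 degrees clockwise from the port line to check that the plug turns free in its seat. Leave it seated with the handle back in line with the ports and the body still flush in the corner; let go, and leave the blue-handled plug, the jar and the copper tee alone.

Things in the scene. Friction and masses are not known exactly. Their poses are not given: they have to be found in the camera images.
- jig: fixed assembly jig: plywood board 190 x 190 x 12 mm on the bench, with two aluminium fence strips 16 mm wide, 120 mm long, standing 22 mm above the board along its +x and +y edges. Origin: centre of its underside, z up. The fences' inner faces are the planes x = +75 mm and y = +75 mm
- jig_home (a point): point on the jig board, at (42, 43, 12) mm in the jig's frame, where the valve body's origin lies once the body is flush against both fences
- valve_block: loose square brass valve body, 66 (its x) x 64 (its y) x 44 mm high, 0.5 kg (varies by 30 %), standing on the jig board, slides when pushed. Origin: centre of its underside, z up. Port line = its x axis (round ports, look only, in its -x and +x faces). Begins within about 20 degrees of square with the jig; its +x face goes to the jig's +x fence, its +y face to the +y fence
- cup_mouth (a point): centre of the conical seat's mouth, on the valve body's top face, 44 mm above its underside. The seat is 47 mm wide here and 22 mm wide at the board (open below)
- red_plug: loose brass taper plug with a red T-handle, 72 mm tall, 0.3 kg (varies by 30 %), standing upright on its small end on the bench. Origin: centre of its small end, z up. Cone 40 mm high, 25 mm wide at the small end, 48 mm at the top, same taper as the seat. Fully home, its origin is about 5 mm above the valve body's underside and the cone's top about 1 mm above the body's top
- red_plug_grip (a point): middle of the red handle bar, 65 mm above the plug's small end: grasp here across the bar's 13 mm. The bar is 64 mm (plug's x) x 13 mm (plug's y) x 14 mm high, at 58 to 72 mm above the small end, on a stem 16 mm thick; it looks the same either way round, and either way is right
- red_plug_end (a point): point in the red handle bar near its +x end, 30 mm from the plug's axis
- blue_plug: bystander: a slimmer plug from another valve with a blue T-handle, same height and handle, cone 22 mm to 35 mm wide; it does not fit. Origin: centre of its small end. It and the red plug may stand in either one's place
- flux_jar: bystander: clear jar with a pink lid, 52 mm wide, 54 mm tall; origin at the centre of its underside
- copper_tee: bystander: copper tee fitting lying on its side, 49 x 86 mm, 29 mm tall; origin at the centre of its underside

How it is judged:
By the outcome, as a careful person would: the job done as asked, in the order asked, and still so for the second after the job is handed in, with the robot touching nothing.
It also fails if it takes over 67 s, if anything falls off the work surface, if the arm or the gripper's body presses on something with over 40 N, if the wrist force passes 120 N, or if a joint passes its speed limit or range.

## Robot

A 7-joint arm with a two-finger parallel gripper is mounted at the origin on a cart in front of the work surface, level with it; the furniture and walls round the work are solid. World frame = base frame: x ahead of the robot, y to its left, z up, the work surface at z = 0. Lengths are in m, angles in rad, forces in N, time in s.
With the tool pointing down it reaches from about 0.4 to 0.85 m from the base axis. Payload 4.5 kg.
Tool frame: the origin (TCP) lies at the very end of the fingers, on their centre line; the grasp point (between the pads) lies 19 mm behind it; z points along the fingers, y is the line along which they close (so a half turn about z gives the same grasp; the last joint's range is limited). The gripper opens to 85 mm and grips with 20 to 120 N. Pads are 22 mm wide; open, the fingers measure 114 mm over their backs; the gripper's body (76 mm by 85 mm) begins 54 mm behind the grasp point. The pads swing forward as they close: fully open they stand 13 mm farther back than shut.
Start: joints at [-1.116, 0.689, -0.195, 1.565, 0.157, 0.902, -0.215], TCP at [0.255, 0.571, 0.231] pointing down, gripper open.
Joint ranges: [-3.01, 3.01], [-0.46, 2.08], [-1.47, 1.51], [0.13, 2.56], [-1, 4.14], [0.04, 2.09], [-2.66, 2.66]. Speed limits (rad/s): [2.57, 2.57, 3.14, 3.14, 3.14, 3.14, 3.14].

## Interface

Orientations are given as a rotation vector (axis times angle).
In Python, from plant import r gives the robot as it stands.
- The arm moves only by the shell command python3 shift.py 'ROWS' [FORCE]. ROWS is rows parted by semicolons, their numbers by spaces, 1 to 8 of them, each of 5 numbers: dx, dy, dz in m, then a turn about the tool's z in rad, then the finger opening in m; each row is the pose to reach, as a shift and turn from the pose commanded when the command began, along the tool's axes at that moment; what a row does not reach only later rows make up. A row lasts 1/12 s, in which the tool goes at most 0.0417 m and 0.125 rad, less where a joint would pass 70% of its speed; a pose out of reach is approached as far as the arm can. The fingers move at their own pace and stop on an object; FORCE is the grip in N (left out, the last holds). Time passes only in rows, so rows that do not move let the fingers close. It prints the time, the measured TCP pose, the force, the opening and the grip force at its end.
- r.read_state(): the state, without advancing time (a new reading comes with each control period).
- r.snapshot(name): name is "scene" or "top" or "wrist"; returns a dict with "img" (420x560x3 uint8, red, green, blue), "mtx" (3x3 intrinsics, pixels), "world_from_camera" (4x4, takes a point from camera to world coordinates). Camera axes: x right, y up, looking along -z (the intrinsics and any distortion apply to the point x, -y, -z); pixel columns grow to the right and rows downward; lengths in m; the calibration is good to about 2 mm. A picture is of the moment at which its call begins. There is no depth.
- r.sign_off(): hands the job in; it is judged then, once.
The state is a dict: "clock": time; "joint_pos": joint angles; "joint_vel": joint speeds; "effort": joint torques, N m; "ee_pos": TCP position; "orientation": TCP orientation; "ft_force": force on the tool from outside, world axes, zero at the start; "torque": the same for the moment, N m; "finger_gap": finger opening in m; "grasp_force": force on a finger pad.
Only numpy, scipy, OpenCV 4.12 (cv2) and the standard library are available. Lean on these libraries where they do the work, as an engineer would, in place of code of your own. Each camera call takes 0.05 s, during which the arm holds its last target. There are 200 camera calls.

## Working session

There is one attempt and no reset: what is moved stays moved. The work goes in short steps, Python scripts to look and compute and a shell command to move; the robot and the scene stay as the last step left them, time stands still between calls to the robot, and variables do not carry over. Pictures are saved under pics/ and viewed, at most 10 in all, crops included, and the job is handed in when it is done.

```bash
ls; mkdir -p pics
python3 - <<'E'
from plant import r
import cv2,numpy as np
s=r.read_state()
for k in s: print(k,np.round(s[k],3))
for n in("scene","top"):
    d=r.snapshot(n); cv2.imwrite(f"pics/{n}0.png",d["img"][:,:,::-1]); print(n,d["mtx"],d["world_from_camera"].round(3),[k for k in d])
E
```

```text
pics
plant.py
shift.py
clock 0.0
joint_pos [-1.116  0.69  -0.194  1.566  0.157  0.902 -0.215]
joint_vel [ 0.    -0.001 -0.001  0.001 -0.    -0.001 -0.003]
effort [-0.0000e+00 -5.3961e+01 -1.2670e+00 -1.5853e+01  9.0000e-03  1.0000e-02
  0.0000e+00]
ee_pos [0.255 0.57  0.23 ]
orientation [-6.560e-01 -3.072e+00  3.000e-03]
ft_force [ 0.016 -0.635  0.733]
torque [-0.025  0.011  0.017]
grasp_force 0.0
finger_gap 0.086
scene [[533.65750033   0.         283.65105598]
 [  0.         533.65750033 207.35445414]
 [  0.           0.           1.        ]] [[-0.72  -0.509  0.472  1.057]
 [ 0.694 -0.511  0.508  0.486]
 [-0.018  0.693  0.721  0.772]
 [ 0.     0.     0.     1.   ]] ['img', 'mtx', 'world_from_camera']
top [[399.29191115   0.         277.11446437]
 [  0.         399.29191115 205.05272701]
 [  0.           0.           1.        ]] [[ 0.023  0.975 -0.22   0.395]
 [-1.     0.023 -0.004 -0.006]
 [ 0.001  0.22   0.975  0.953]
 [ 0.     0.     0.     1.   ]] ['img', 'mtx', 'world_from_camera']
```

View pics/top0.png

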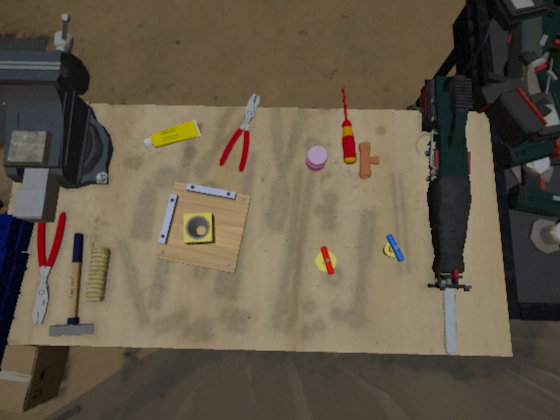

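View pics/scene0.png

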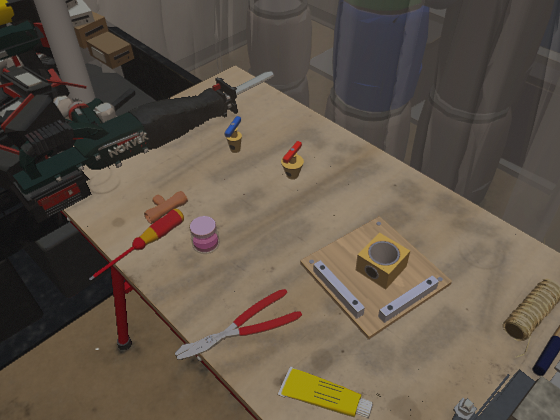

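The top view shows the jig around (203,228), with fences at the top (212,191) and left (168,219). The body is at (198,228), the red plug at (326,261), the blue plug at (394,248), the jar at (317,157) and the tee at (367,160). The scene view agrees: body (383,258), red plug (292,158).

```bash
cat > h.py <<'E'
from plant import r
import cv2,numpy as np
def cam(n): return r.snapshot(n)
def plane(d,uv,z):
    uv=np.atleast_2d(uv).astype(float); K=d["mtx"];T=d["world_from_camera"]
    c=np.c_[(uv[:,0]-K[0,2])/K[0,0],-(uv[:,1]-K[1,2])/K[1,1],-np.ones(len(uv))]@T[:3,:3].T
    return T[:3,3]+c*((z-T[2,3])/c[:,2])[:,None]
def proj(d,p):
    K=d["mtx"];T=d["world_from_camera"]; c=(np.atleast_2d(p)-T[:3,3])@T[:3,:3]
    return np.c_[K[0,2]+K[0,0]*c[:,0]/-c[:,2],K[1,2]+K[1,1]*c[:,1]/c[:,2]]
def blobs(m,lo,hi):
    n,l,s,c=cv2.connectedComponentsWithStats(m.astype(np.uint8))
    return [(s[i],np.argwhere(l==i)[:,::-1]) for i in range(1,n) if lo<s[i,4]<hi]
def rect(d,px,z):
    w=plane(d,px,z)[:,:2]*1000
    return cv2.minAreaRect(w.astype(np.float32))
E
python3 - <<'E'
from h import *
for n in("top","scene"):
    d=cam(n); hsv=cv2.cvtColor(d["img"],cv2.COLOR_RGB2HSV); H,S,V=[hsv[...,i].astype(int) for i in range(3)]
    np.save(f"{n}0.npy",hsv)
    for nm,m,z,lo,hi in(("yellow",(H>20)&(H<34)&(S>140)&(V>90),.056,60,4000),("red",((H<6)|(H>174))&(S>180)&(V>90),.072,40,600),("blue",(H>100)&(H<125)&(S>150)&(V>90),.072,40,600),("alu",(S<60)&(V>130),.034,60,3000)):
        for s,px in blobs(m,lo,hi): print(n,nm,s,np.round(px.mean(0),1),[np.round(q,1) for q in rect(d,px,z)])
for n,x0,y0,x1,y1 in(("top",150,170,350,280),("scene",270,130,460,340)):
    im=cv2.imread(f"pics/{n}0.png")[y0:y1,x0:x1]; cv2.imwrite(f"pics/{n}0c.png",cv2.resize(im,None,fx=4 if n=="top" else 2.8,fy=4 if n=="top" else 2.8,interpolation=cv2.INTER_CUBIC))
E
```

```text
top yellow [150 121  49  27 706] [174.6 134.1] [array([766.1, 249.8]), array([ 42.8, 111.1]), np.float64(18.7)]
top yellow [343 127  10   8  61] [347.  130.6] [array([ 784.8, -166.8]), array([18. , 21.6]), np.float64(1.4)]
top yellow [384 244  10  12  75] [388.  250.3] [array([ 498.3, -253.1]), array([27.4, 16.5]), np.float64(25.2)]
top red [342  89   9  38  94] [344.9 111.6] [array([ 837. , -161.6]), array([19. , 96.2]), np.float64(89.3)]
top red [220 129  22  36 190] [229.7 145.9] [array([732.4, 112.4]), array([13.4, 97.6]), np.float64(64.1)]
top red [239 131  10  40 196] [244.3 150.2] [array([722.6,  77.4]), array([13.8, 97.6]), np.float64(84.5)]
top red [343 136  13  22 236] [348.6 146.3] [array([ 738.3, -166.1]), array([52. , 26.5]), np.float64(3.8)]
top red [ 46 213  19  54 322] [ 56.4 239.9] [array([504.9, 485.1]), array([ 16.4, 119. ]), np.float64(82.4)]
top red [ 38 223   7  43 257] [ 40.7 243.7] [array([493.9, 517.9]), array([94.9, 13.3]), np.float64(8.8)]
top red [321 247   8  13  56] [324.4 252.3] [array([ 488.6, -109.6]), array([27. , 10.5]), np.float64(18.5)]
top red [3
[... 4241 characters left out ...]
]), array([15.4, 30.9]), np.float64(83.2)]
scene alu [314 260  51  52 517] [338.9 285.6] [array([634.3, 159.8]), array([119.6,  16. ]), np.float64(80.5)]
scene alu [380 275  59  41 538] [408.5 295.2] [array([565.4, 256.5]), array([ 15.9, 119.4]), np.float64(80.5)]
scene alu [224 323  15  13 113] [231.4 329.7] [array([818.5,  99.7]), array([20.8, 20.2]), np.float64(69.3)]
scene alu [175 333  50  26 444] [197.  346.2] [array([869.2,  87.1]), array([22.6, 79.2]), np.float64(69.9)]
scene alu [278 366  15  31  84] [284.5 380.6] [array([816. , 219.8]), array([48.1,  8.6]), np.float64(29.4)]
scene alu [357 397  15  22 203] [364.1 406.7] [array([765.2, 326.7]), array([26.9, 17.8]), np.float64(22.9)]
```

View pics/top0c.png

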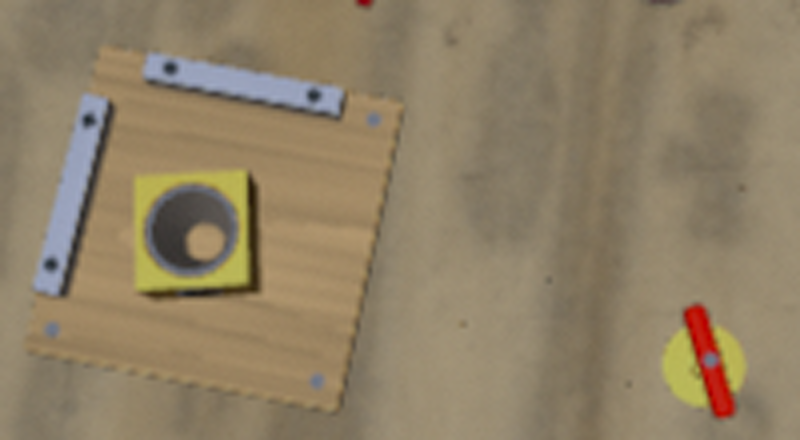

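Both views agree on the main measurements:

| Item | Position (mm) | Yaw |
|---|---|---|
| Fences | within 1 mm between views, sizes 120x16 | jig yaw -9.5° |
| Jig origin | (552,174) | -9.5° |
| Body | (541,180) | about +3.5° |
| Red bar | (474,-112) | about 17° |

Next is a helper that works out shifts in the tool's axes.

```bash
cat >> h.py <<'E'
from scipy.spatial.transform import Rotation as Ro
J0=np.array([.5524,.1736]); JY=np.radians(-9.5)
RJ=np.array([[np.cos(JY),-np.sin(JY)],[np.sin(JY),np.cos(JY)]])
def jw(p): return J0+RJ@(np.array(p)/1000)
def wj(p): return RJ.T@(np.array(p)[:2]-J0)*1000
def to(xy,z,closing):   # world xy m, z, closing-line angle in world deg -> shift in tool axes
    s=r.read_state(); T=Ro.from_rotvec(s["orientation"]); M=T.as_matrix()
    d=M.T@(np.r_[xy,z]-s["ee_pos"]); a=np.degrees(np.arctan2(M[1,1],M[0,1]))
    w=(closing-a+90)%180-90
    print("shift",d.round(4),"turn",round(-np.radians(w),3),"rows",round(np.linalg.norm(d)/.0417,1))
def st():
    s=r.read_state(); print("t",round(s["clock"],2),"jig",wj(s["ee_pos"]).round(1),"xyz",np.round(s["ee_pos"],4),"F",np.round(s["ft_force"],1),"gap",round(s["finger_gap"],4),"j7",round(s["joint_pos"][6],2))
E
python3 -c "
from h import *
to(jw([-80,5]),.15,80.5)
d=cam('scene');hsv=cv2.cvtColor(d['img'],cv2.COLOR_RGB2HSV).astype(int)
m=(hsv[...,0]>20)&(hsv[...,0]<34)&(hsv[...,1]>120)&(hsv[...,2]>140)
for s,px in blobs(m[220:300,340:430],200,3000): print(s,rect(d,px+[340,220],.056))
"
```

```text
shift [-0.3546 -0.2558  0.0811] turn -0.255 rows 10.7
[ 18  13  52  41 394] ((541.180908203125, 179.8831024169922), (64.80371856689453, 62.24497985839844), 4.497169017791748)
```

```bash
python3 shift.py '-0.18 -0.13 0.04 -0.255 0.034;-0.18 -0.13 0.04 -0.255 0.034;-0.18 -0.13 0.04 -0.255 0.034;-0.18 -0.13 0.04 -0.255 0.034;-0.18 -0.13 0.04 -0.255 0.034;-0.18 -0.13 0.04 -0.255 0.034' 40
python3 -c "
from h import *
st();to(jw([-80,5]),.15,80.5)"
```

```text
clock: 0.75
ee_pos: [0.3697, 0.371, 0.1902]
orientation: [0.271, 3.129, -0.011]
ft_force: [0.6, -0.8, 0.2]
finger_gap: 0.034
grasp_force: 0.0
t 0.75 jig [-212.8  164.5] xyz [0.3697 0.371  0.1902] F [ 0.6 -0.8  0.2] gap 0.034 j7 0.25
shift [-0.1339 -0.1583  0.0415] turn -0.007 rows 5.1
```

```bash
python3 shift.py '-0.134 -0.158 0.04 0 0.034;-0.134 -0.158 0.04 0 0.034;-0.134 -0.158 0.04 0 0.034;-0.134 -0.158 0.04 0 0.034;-0.134 -0.158 0.04 0 0.034;-0.134 -0.158 0.04 0 0.034;-0.134 -0.158 0.04 0 0.034'
python3 -c "
from h import *
st();to(jw([-80,5]),.023,80.5)"
```

```text
clock: 1.33
ee_pos: [0.474, 0.1965, 0.1506]
orientation: [-0.271, -3.13, 0.004]
ft_force: [-0.9, 0.6, -0.2]
finger_gap: 0.0337
grasp_force: 0.0
t 1.33 jig [-81.1   9.6] xyz [0.474  0.1965 0.1506] F [-0.9  0.6 -0.2] gap 0.0337 j7 0.56
shift [-0.0011 -0.0043  0.1276] turn -0.007 rows 3.1
```

```bash
python3 shift.py '0 -0.004 0.04 -0.007 0.034;0 -0.004 0.08 -0.007 0.034;0 -0.004 0.11 -0.007 0.034;0 -0.004 0.126 -0.007 0.034;0 -0.004 0.126 -0.007 0.034'
python3 -c "
from h import *
st()"
python3 shift.py '-0.012 0 0 0 0.034;-0.022 0 0 0 0.034;-0.03 0 0 0 0.034;-0.038 0 0 0 0.034;-0.046 0 0 0 0.034;-0.054 0 0 0 0.034;-0.062 0 0 0 0.034;-0.068 0 0 0 0.034'
python3 -c "
from h import *
st()"
```

```text
clock: 1.75
ee_pos: [0.4692, 0.198, 0.0224]
orientation: [-0.243, -3.127, 0.002]
ft_force: [0.0, -0.6, 0.1]
finger_gap: 0.0339
grasp_force: 0.0
t 1.75 jig [-86.1  10.4] xyz [0.4692 0.198  0.0224] F [ 0.  -0.6  0.1] gap 0.0339 j7 0.47
clock: 2.42
ee_pos: [0.5383, 0.1863, 0.0261]
orientation: [-0.248, -3.13, -0.0]
ft_force: [-5.4, 1.2, 6.1]
finger_gap: 0.0339
grasp_force: 3.5
t 2.42 jig [-16.   10.2] xyz [0.5383 0.1863 0.0261] F [-5.4  1.2  6.1] gap 0.0339 j7 0.57
```

Run:
```python
from h import *
d=cam('scene');cv2.imwrite('pics/s1.png',cv2.resize(d['img'][200:350,280:480,::-1],None,fx=4,fy=4,interpolation=cv2.INTER_CUBIC))
st(); to(jw([-2,10]),.023,80.5)
```

```text
t 2.47 jig [-14.1  10.1] xyz [0.5402 0.1859 0.0261] F [-3.1  0.9  2.4] gap 0.0338 j7 0.57
shift [-0.0121 -0.0002  0.0031] turn 0.007 rows 0.3
```

View pics/s1.png

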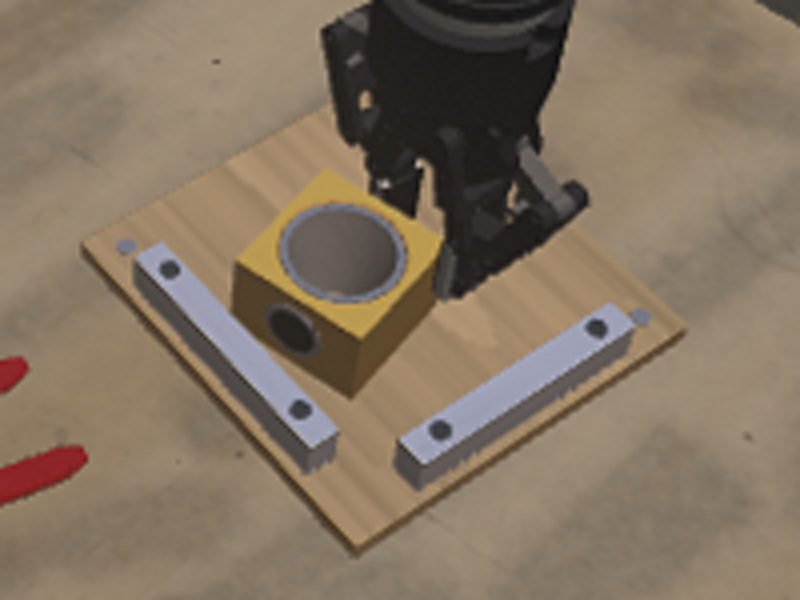

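The body has swung square with the jig and sits about 12 mm short of the +x fence (gap near (300,370) in the crop). Push the rest of the way slowly.

```bash
python3 shift.py '-0.004 0 0 0.007 0.034;-0.008 0 0 0.007 0.034;-0.012 0 0 0.007 0.034;-0.014 0 0 0.007 0.034;-0.016 0 0 0.007 0.034;-0.016 0 0 0.007 0.034'
python3 -c "
from h import *
st()"
```

```text
clock: 2.97
ee_pos: [0.5459, 0.1848, 0.0254]
orientation: [-0.255, -3.117, 0.004]
ft_force: [-19.2, 4.0, 16.4]
finger_gap: 0.0342
grasp_force: 12.6
t 2.97 jig [-8.2  9.9] xyz [0.5459 0.1848 0.0254] F [-19.2   4.   16.4] gap 0.0342 j7 0.59
```

```bash
python3 shift.py '0.02 0 0 0 0.024;0.02 0 -0.04 0 0.024;0.02 0 -0.08 0.12 0.024;0 -0.03 -0.1 0.25 0.024;-0.02 -0.06 -0.1 0.37 0.024;-0.035 -0.08 -0.1 0.5 0.024;-0.035 -0.08 -0.1 0.62 0.024;-0.035 -0.08 -0.1 0.75 0.024'
python3 shift.py '0 0 0 0.125 0.024;0 0 0 0.25 0.024;0 0 0 0.375 0.024;0 0 0 0.5 0.024;0 0 0 0.625 0.024;0 0 0 0.75 0.024;0 0 0 0.82 0.024;0 0 0 0.82 0.024' | tail -1
python3 - <<'E'
from h import *
st(); to(jw([37,-66]),.024,-9.5)
for n in('scene','top'):
    d=cam(n);hsv=cv2.cvtColor(d['img'],cv2.COLOR_RGB2HSV).astype(int)
    m=(hsv[...,0]>20)&(hsv[...,0]<34)&(hsv[...,1]>130)&(hsv[...,2]>140)
    for s,px in blobs(m,150,600):
        q=rect(d,px,.056); print(n,s,wj(np.array(q[0])/1000).round(1),q[1:])
E
```

```text
clock: 3.63
ee_pos: [0.5784, 0.0951, 0.126]
orientation: [1.396, 2.81, 0.0]
ft_force: [-0.5, 1.0, -0.1]
finger_gap: 0.024
grasp_force: 0.0
grasp_force: 0.0
t 4.3 jig [ 36.7 -70. ] xyz [0.5771 0.0985 0.1256] F [ 0.5  1.5 -0.5] gap 0.0243 j7 -0.3
shift [4.000e-03 1.000e-04 1.016e-01] turn 0.004 rows 2.4
scene [336 244  52  42 423] [34.2  1.2] ((64.82781219482422, 62.77828598022461), 7.425003528594971)
```

The rectangle shows that push left the body skewed at jig (34,1), about +17° off. Only the -y finger was bearing on it. A +y push starting at its -x,-y corner will turn it back square.

```bash
python3 shift.py '0 -0.011 0.04 0 0.02;0 -0.011 0.07 0 0.02;0 -0.011 0.09 0 0.02;0 -0.011 0.102 0 0.02;0 -0.011 0.102 0 0.02;0 -0.011 0.102 0 0.02'|tail -1
python3 -c "
from h import *
st();to(jw([26,-13]),.024,-9.5)"
```

```text
grasp_force: 0.0
t 4.9 jig [ 25.3 -70.3] xyz [0.5658 0.1001 0.0234] F [ 0.6  0.2 -0.2] gap 0.0201 j7 -0.29
shift [ 0.0573  0.001  -0.0006] turn 0.006 rows 1.4
```

```bash
python3 shift.py '0.01 0 0 0 0.02;0.017 0 0 0 0.02;0.024 0 0 0 0.02;0.03 0 0 0 0.02;0.036 0 0 0 0.02;0.043 0 0 0 0.02;0.05 0 0 0 0.02;0.057 0 0 0 0.02'|grep ft
cat >> h.py <<'E'
def block():
    d=cam('scene');hsv=cv2.cvtColor(d['img'],cv2.COLOR_RGB2HSV).astype(int)
    m=(hsv[...,0]>20)&(hsv[...,0]<34)&(hsv[...,1]>130)&(hsv[...,2]>140)
    for s,px in blobs(m,150,600):
        q=rect(d,px,.056); print("block",s,wj(np.array(q[0])/1000).round(1),np.round(q[1],1),"rel yaw",round((q[2]+9.5+45)%90-45,1))
E
python3 -c "
from h import *
st();block()"
```

```text
ft_force: [-3.7, -6.6, 5.2]
t 5.57 jig [ 24.1 -13.4] xyz [0.574  0.1565 0.0233] F [-3.7 -6.6  5.2] gap 0.0204 j7 -0.35
block [343 257  54  43 463] [42.1 29.4] [62.8 64.8] rel yaw -0.0
```

Square now, with x=42.1 (flush) and 13.6 mm still to go in y.

```bash
python3 shift.py '0.005 0 0 0 0.02;0.009 0 0 0 0.02;0.012 0 0 0 0.02;0.014 0 0 0 0.02;0.016 0 0 0 0.02;0.018 0 0 0 0.02;0.018 0 0 0 0.02'|grep ft
python3 -c "
from h import *
st();block();st()"
```

```text
ft_force: [-3.8, -9.0, 5.7]
t 6.2 jig [24.1  1. ] xyz [0.5764 0.1706 0.0232] F [-3.8 -9.   5.7] gap 0.02 j7 -0.37
block [348 262  55  44 473] [42.2 43.9] [62.7 64.5] rel yaw -0.1
t 6.25 jig [24.1  1. ] xyz [0.5764 0.1706 0.0232] F [-3.2 -8.9  5.5] gap 0.0199 j7 -0.37
```

```bash
python3 shift.py '0.002 0 0 0 0.02;0.004 0 0 0 0.02;0.006 0 0 0 0.02;0.006 0 0 0 0.02'|grep ft
python3 -c "
from h import *
st();block()"
```

```text
ft_force: [-5.2, -18.3, 9.3]
t 6.58 jig [24.1  1. ] xyz [0.5763 0.1706 0.0233] F [ -5.2 -18.3   9.3] gap 0.0201 j7 -0.38
block [348 262  55  44 477] [42.4 43.9] [62.9 64.5] rel yaw -0.5
```

Flush on +y: more force, no motion. Now back off, turn 90° and seat it in +x.

```bash
python3 shift.py '-0.02 0 0 0 0.02;-0.02 0 -0.035 0 0.02;-0.02 -0.02 -0.07 -0.1 0.02;-0.01 -0.045 -0.08 -0.22 0.02;0.02 -0.062 -0.08 -0.34 0.02;0.042 -0.062 -0.08 -0.46 0.02;0.042 -0.062 -0.08 -0.58 0.02;0.042 -0.062 -0.08 -0.7 0.02'|grep ft
python3 shift.py '0 0 0 -0.125 0.02;0 0 0 -0.25 0.02;0 0 0 -0.375 0.02;0 0 0 -0.5 0.02;0 0 0 -0.625 0.02;0 0 0 -0.75 0.02;0 0 0 -0.87 0.02;0 0 0 -0.87 0.02'|grep ft
python3 -c "
from h import *
st();block();to(jw([-35,42]),.024,80.5)"
```

```text
ft_force: [-0.2, -1.0, 0.2]
ft_force: [-0.1, 0.2, -0.3]
t 7.97 jig [-37.4  54.3] xyz [0.5245 0.2334 0.1035] F [-0.1  0.2 -0.3] gap 0.0201 j7 0.54
block [348 262  55  44 480] [42.3 43.9] [62.7 64.8] rel yaw -0.2
shift [-0.0025 -0.0123  0.0794] turn 0.003 rows 1.9
```

```bash
python3 shift.py '0 -0.012 0.02 0 0.02;0 -0.012 0.045 0 0.02;0 -0.012 0.065 0 0.02;0 -0.012 0.079 0 0.02;0 -0.012 0.079 0 0.02;0 -0.012 0.079 0 0.02'|grep ft
python3 -c "
from h import *
st()"
python3 shift.py '-0.008 0 0 0 0.02;-0.015 0 0 0 0.02;-0.022 0 0 0 0.02;-0.027 0 0 0 0.02;-0.031 0 0 0 0.02;-0.034 0 0 0 0.02;-0.037 0 0 0 0.02;-0.037 0 0 0 0.02'|grep ft
python3 -c "
from h import *
st()"
```

```text
ft_force: [0.7, 0.0, 0.4]
t 8.52 jig [-38.   41.1] xyz [0.5217 0.2204 0.024 ] F [0.7 0.  0.4] gap 0.0199 j7 0.5
ft_force: [-4.1, 0.8, 3.5]
t 9.18 jig [-3.2 40.2] xyz [0.5559 0.2138 0.0242] F [-4.1  0.8  3.5] gap 0.0198 j7 0.56
```

```bash
python3 shift.py '-0.003 0 0 0 0.02;-0.006 0 0 0 0.02;-0.008 0 0 0 0.02;-0.008 0 0 0 0.02'|grep ft
python3 -c "
from h import *
st();block()"
```

```text
ft_force: [-20.0, 1.3, 16.4]
t 9.52 jig [-3.4 40. ] xyz [0.5557 0.2136 0.024 ] F [-20.    1.3  16.4] gap 0.0201 j7 0.57
block [348 262  55  44 482] [42.1 43.8] [62.7 65.1] rel yaw 0.1
```

Both faces are flush. Next, the plug.

```bash
python3 shift.py '0.02 0 0 0 0.05;0.02 0 -0.035 0 0.05;0.02 0 -0.075 0 0.05;0.02 -0.02 -0.11 -0.1 0.05;0.02 -0.06 -0.13 -0.2 0.05;0.02 -0.1 -0.13 -0.3 0.05;0.02 -0.1 -0.13 -0.3 0.05'|grep ft
python3 -c "
from h import *
st();block();to([.4745,-.112],.15,107)"
```

```text
ft_force: [-0.7, -2.0, -0.2]
t 10.15 jig [-10.9 -71.3] xyz [0.5299 0.1051 0.155 ] F [-0.7 -2.  -0.2] gap 0.0503 j7 0.94
block [348 262  55  44 470] [41.9 43.7] [62.8 64.7] rel yaw 0.5
shift [ 0.084  -0.2123  0.0058] turn -0.166 rows 5.5
```

```bash
python3 shift.py '0.084 -0.212 0 -0.166 0.05;0.084 -0.212 0 -0.166 0.05;0.084 -0.212 0 -0.166 0.05;0.084 -0.212 0 -0.166 0.05;0.084 -0.212 0 -0.166 0.05;0.084 -0.212 0 -0.166 0.05;0.084 -0.212 0 -0.166 0.05;0.084 -0.212 0 -0.166 0.05'|grep ft
python3 - <<'E'
from h import *
st();to([.4745,-.112],.15,107)
d=cam('wrist');cv2.imwrite('pics/w1.png',d['img'][...,::-1])
hsv=cv2.cvtColor(d['img'],cv2.COLOR_RGB2HSV).astype(int)
m=((hsv[...,0]<6)|(hsv[...,0]>174))&(hsv[...,1]>180)&(hsv[...,2]>60)
for s,px in blobs(m,300,50000): print(s,rect(d,px,.072))
E
```

```text
ft_force: [0.7, 1.0, 0.2]
t 10.87 jig [ -28.7 -287.7] xyz [ 0.4766 -0.1054  0.1541] F [0.7 1.  0.2] gap 0.0501 j7 1.39
shift [ 0.0039 -0.0056  0.0041] turn 0.005 rows 0.2
[265 213  14  33 341] ((486.21429443359375, -108.32561492919922), (26.188480377197266, 10.08125114440918), 17.244874954223633)
[138 392  28  28 618] ((688.9332885742188, -164.63636779785156), (37.823585510253906, 23.71796989440918), 7.022177219390869)
```

View pics/w1.png

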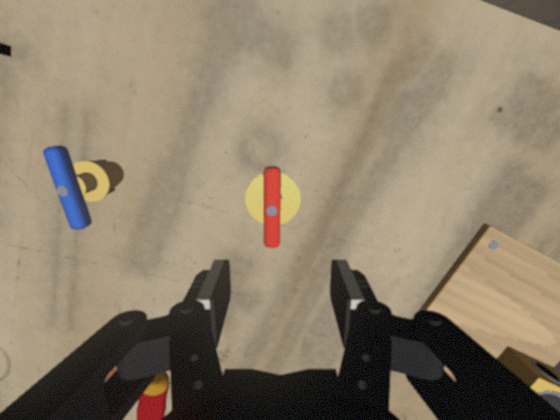

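The wrist view shows the red bar from (272,167) to (272,247), square to the fingers, with its centre near (272,208).

Run:
```python
from h import *
d=cam('wrist')
p=plane(d,[[272,167],[272,247],[272,207],[272.5,211]],.072)*1000
print(p.round(1)); e=p[0]-p[1]; print(np.hypot(*e[:2]),np.degrees(np.arctan2(e[1],e[0])))
to([.4745,-.112],.048,107);to(p[2,:2]/1000,.048,107)
```

```text
[[ 441.1 -120.1   72. ]
 [ 501.  -101.7   72. ]
 [ 469.8 -111.3   72. ]
 [ 472.7 -110.    72. ]]
62.70911922614879 -162.9167883717605
shift [ 0.0058 -0.008   0.1063] turn 0.01 rows 2.6
shift [ 0.01   -0.0059  0.1063] turn 0.01 rows 2.6
```

```bash
python3 shift.py '0.007 -0.007 0.03 0.01 0.05;0.007 -0.007 0.06 0.01 0.05;0.007 -0.007 0.08 0.01 0.05;0.007 -0.007 0.095 0.01 0.05;0.007 -0.007 0.105 0.01 0.05;0.007 -0.007 0.105 0.01 0.05'|grep ft
python3 -c "
from h import *
st();to([.473,-.1115],.047,107)"
```

```text
ft_force: [0.0, 1.4, 0.2]
t 11.47 jig [ -32.4 -293.6] xyz [ 0.472  -0.1106  0.0475] F [0.  1.4 0.2] gap 0.0497 j7 1.22
shift [-0.0007 -0.0011  0.0005] turn 0.003 rows 0.0
```

```bash
python3 shift.py '0 0 0 0 0.03;0 0 0 0 0.02;0 0 0 0 0.01;0 0 0 0 0.005;0 0 0 0 0.005' 60
python3 shift.py '0 0 -0.02 0 0.005;0 0 -0.05 0 0.005;0 0 -0.08 0 0.005;0 0 -0.11 0 0.005;0 0 -0.13 0 0.005;0 0 -0.13 0 0.005;0 0 -0.13 0 0.005'
python3 - <<'E'
from h import *
st();to(jw([41.7,43.8]),.18,80.5)
d=cam('scene');cv2.imwrite('pics/s2.png',d['img'][...,::-1])
E
```

```text
clock: 11.88
ee_pos: [0.473, -0.1131, 0.0502]
orientation: [-0.462, 3.105, 0.0]
ft_force: [0.9, 0.7, 6.7]
finger_gap: 0.013
grasp_force: 58.8
clock: 12.47
ee_pos: [0.4722, -0.114, 0.1799]
orientation: [-0.46, 3.106, -0.001]
ft_force: [-0.2, 0.3, -2.4]
finger_gap: 0.0126
grasp_force: 59.1
t 12.47 jig [ -31.6 -296.9] xyz [ 0.4722 -0.114   0.1799] F [-0.2  0.3 -2.4] gap 0.0126 j7 1.43
shift [-2.169e-01  2.728e-01 -1.000e-04] turn 0.46 rows 8.4
```

View pics/s2.png

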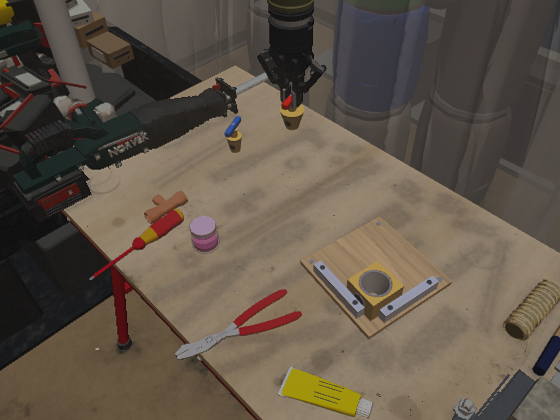

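The plug is held upright at (292,110). The body is in the corner at (375,287), and the blue plug is untouched. Carry the plug over to the seat.

```bash
python3 shift.py '-0.03 0.038 0 0.1 0.005;-0.06 0.076 0 0.2 0.005;-0.09 0.114 0 0.3 0.005;-0.12 0.152 0 0.4 0.005;-0.15 0.19 0 0.46 0.005;-0.18 0.228 0 0.46 0.005;-0.204 0.258 0 0.46 0.005;-0.217 0.273 0 0.46 0.005'|grep ft
python3 shift.py '0 0 0 0 0.005;0 0 0 0 0.005;0 0 0 0 0.005'|grep ft
python3 - <<'E'
from h import *
st();to(jw([41.7,43.8]),.11,80.5)
d=cam('scene');cv2.imwrite('pics/s3.png',cv2.resize(d['img'][150:330,280:500,::-1],None,fx=3,fy=3))
d=cam('wrist');cv2.imwrite('pics/w3.png',d['img'][...,::-1])
E
```

```text
ft_force: [0.8, -0.1, -2.3]
ft_force: [-0.2, -0.7, -2.3]
t 13.43 jig [36.4 28.5] xyz [0.593  0.1957 0.177 ] F [-0.2 -0.7 -2.3] gap 0.0122 j7 0.69
shift [-0.0055  0.0156  0.0669] turn 0.002 rows 1.7
```

View pics/s3.png

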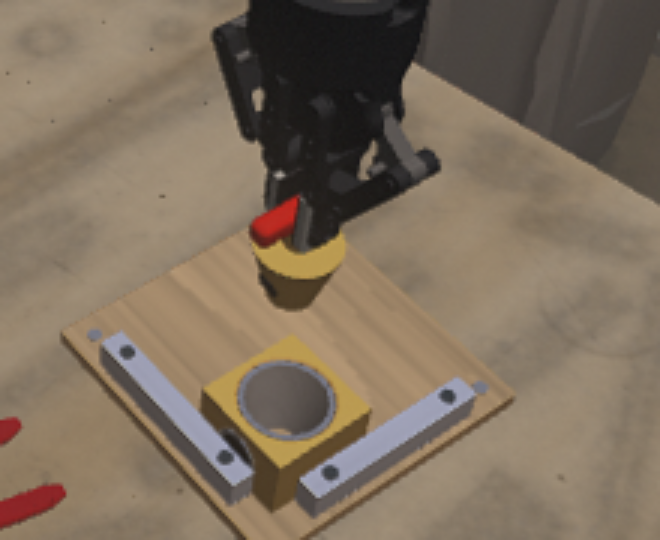

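```bash
python3 shift.py '-0.003 0.008 0.01 0 0.005;-0.0055 0.0155 0.025 0 0.005;-0.0055 0.0155 0.04 0 0.005;-0.0055 0.0155 0.055 0 0.005;-0.0055 0.0155 0.06 0 0.005;-0.0055 0.0155 0.06 0 0.005'|grep ft
python3 - <<'E'
from h import *
st();to(jw([41.7,43.8]),.067,80.5);block()
d=cam('scene');hsv=cv2.cvtColor(d['img'],cv2.COLOR_RGB2HSV).astype(int)
s=r.read_state(); 
print(proj(d,np.r_[s['ee_pos'][:2],.107]).round(1))
cv2.imwrite('pics/s4.png',cv2.resize(d['img'][190:330,300:450,::-1],None,fx=4,fy=4))
E
```

```text
ft_force: [0.0, -0.2, -2.4]
t 14.03 jig [42.3 43.8] xyz [0.6013 0.2098 0.1172] F [ 0.  -0.2 -2.4] gap 0.0122 j7 0.65
shift [0.0004 0.0001 0.0502] turn 0.0 rows 1.2
block [365 261  29  15 209] [15.9 28.3] [25.2 47.9] rel yaw -24.2
block [348 269  55  37 365] [42.  43.6] [62.9 64.3] rel yaw 1.0
[[378.3 264.3]]
```

View pics/s4.png

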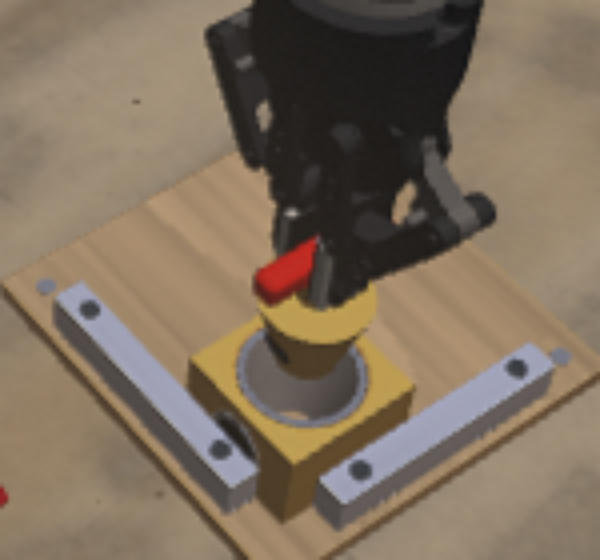

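The plug is upright over the mouth; its cone top at (379,265) is within about 1 px of the prediction. Lower it gently.

```bash
python3 shift.py '0 0 0.006 0 0.005;0 0 0.012 0 0.005;0 0 0.018 0 0.005;0 0 0.024 0 0.005;0 0 0.03 0 0.005;0 0 0.034 0 0.005;0 0 0.037 0 0.005;0 0 0.038 0 0.005'|grep ft
python3 shift.py '0 0 0.002 0 0.005;0 0 0.004 0 0.005;0 0 0.005 0 0.005;0 0 0.006 0 0.005'|grep ft
python3 -c "
from h import *
st()"
```

```text
ft_force: [-1.4, 0.8, -2.5]
ft_force: [-0.2, 0.3, -2.5]
t 15.13 jig [43.2 45.3] xyz [0.6025 0.2111 0.0753] F [-0.2  0.3 -2.5] gap 0.0126 j7 0.63
```

```bash
python3 shift.py '0.001 -0.0015 0.002 0 0.005;0.001 -0.0015 0.004 0 0.005;0.001 -0.0015 0.005 0 0.005;0.001 -0.0015 0.006 0 0.005;0.001 -0.0015 0.006 0 0.005'|grep ft
python3 -c "
from h import *
st()"
python3 shift.py '0 0 0.001 0 0.005;0 0 0.002 0 0.005;0 0 0.002 0 0.005'|grep ft
python3 -c "
from h import *
st()"
```

```text
ft_force: [-0.7, 0.5, -2.0]
t 15.55 jig [42.1 43.7] xyz [0.6012 0.2098 0.0691] F [-0.7  0.5 -2. ] gap 0.0124 j7 0.62
ft_force: [0.4, 0.2, -1.2]
t 15.8 jig [42.5 44. ] xyz [0.6015 0.21   0.0675] F [ 0.4  0.2 -1.2] gap 0.0123 j7 0.62
```

```bash
python3 shift.py '0 0 0.001 0 0.005;0 0 0.002 0 0.005;0 0 0.002 0 0.005'|grep ft
python3 -c "
from h import *
st()"
python3 shift.py '0 0 0.001 0 0.005;0 0 0.002 0 0.005;0 0 0.002 0 0.005'|grep ft
python3 -c "
from h import *
st();block()"
```

```text
ft_force: [-2.3, -1.0, 11.2]
t 16.05 jig [42.6 44. ] xyz [0.6016 0.21   0.0672] F [-2.3 -1.  11.2] gap 0.0125 j7 0.62
ft_force: [-5.8, -3.5, 23.4]
t 16.3 jig [42.6 44. ] xyz [0.6017 0.21   0.067 ] F [-5.8 -3.5 23.4] gap 0.0124 j7 0.62
block [348 269  55  37 351] [42.1 43.6] [62.9 64.2] rel yaw 1.0
block [363 281  27  13 185] [46.2 53.4] [21.5 44.2] rel yaw -27.5
```

Seated at TCP z 0.067, as predicted. Ease the pressure, then rock.

```bash
python3 shift.py '0 0 -0.001 0 0.005;0 0 -0.003 0 0.005;0 0 -0.0035 0 0.005;0 0 -0.0035 0 0.005'|grep ft
python3 -c "
from h import *
st()"
python3 shift.py '0 0 0 -0.07 0.005;0 0 0 -0.14 0.005;0 0 0 -0.21 0.005;0 0 0 -0.28 0.005;0 0 0 -0.35 0.005;0 0 0 -0.42 0.005;0 0 0 -0.48 0.005;0 0 0 -0.54 0.005'|grep ft
python3 - <<'E'
from h import *
open('h.py','a').write('''
def bar(n="scene",z=.089):
    s=r.read_state();M=Ro.from_rotvec(s["orientation"]).as_matrix(); print("tool closing rel jig y",round((np.degrees(np.arctan2(M[1,1],M[0,1]))-80.5+90)%180-90,1),"moment",np.round(s["torque"],2))
    d=cam(n);hsv=cv2.cvtColor(d["img"],cv2.COLOR_RGB2HSV).astype(int)
    m=((hsv[...,0]<6)|(hsv[...,0]>174))&(hsv[...,1]>150)&(hsv[...,2]>60)
    px=np.argwhere(m)[:,::-1]; w=plane(d,px,z); k=np.linalg.norm(w[:,:2]-jw([42,43]),axis=1)<.045
    q=cv2.minAreaRect((w[k,:2]*1000).astype(np.float32)); a=q[2] if q[1][0]>q[1][1] else q[2]+90
    print("bar",k.sum(),wj(np.array(q[0])/1000).round(1),np.round(q[1],1),"rel",round((a+9.5+90)%180-90,1))
''')
import importlib,h;importlib.reload(h)
h.st();h.bar();h.block()
E
```

```text
ft_force: [-0.3, -0.8, 6.6]
t 16.68 jig [42.3 43.7] xyz [0.6013 0.2098 0.0673] F [-0.3 -0.8  6.6] gap 0.0122 j7 0.62
ft_force: [-1.5, -0.4, 5.6]
t 17.35 jig [42.1 44.6] xyz [0.6013 0.2106 0.0672] F [-1.5 -0.4  5.6] gap 0.0126 j7 1.03
tool closing rel jig y 31.1 moment [ 0.23  0.34 -0.35]
bar 207 [44.8 46.5] [66.6 13.2] rel 28.1
block [348 270  55  36 365] [41.8 43.2] [62.6 64.7] rel yaw 1.0
block [362 276  28  18 192] [46.1 48. ] [30.5 44.7] rel yaw 43.4
```

Anticlockwise about 30°. Now clockwise through the port line to -30°.

```bash
python3 shift.py '0 0 0 0 0.005;0 0 0 0.08 0.005;0 0 0 0.16 0.005;0 0 0 0.24 0.005;0 0 0 0.32 0.005;0 0 0 0.4 0.005;0 0 0 0.48 0.005;0 0 0 0.54 0.005'|grep ft
python3 shift.py '0 0 0 0.07 0.005;0 0 0 0.14 0.005;0 0 0 0.21 0.005;0 0 0 0.28 0.005;0 0 0 0.35 0.005;0 0 0 0.42 0.005;0 0 0 0.48 0.005;0 0 0 0.54 0.005'|grep ft
python3 -c "
from h import *
st();bar();block()"
python3 shift.py '0 0 0 0 0.005;0 0 0 0 0.005'|grep ft
python3 -c "
from h import *
st();bar()"
```

```text
ft_force: [-1.4, -1.4, 6.3]
ft_force: [-2.2, -2.2, 6.0]
t 18.78 jig [42.2 42.9] xyz [0.6011 0.209  0.0672] F [-2.2 -2.2  6. ] gap 0.0127 j7 0.23
tool closing rel jig y -31.0 moment [-0.45  0.41  0.31]
bar 108 [44.4 46.7] [16.4 62.8] rel -27.4
block [348 274  55  32 328] [42.3 43.6] [62.5 64.1] rel yaw -1.2
block [362 279  28  15 242] [45.9 49.8] [27.2 44. ] rel yaw -38.7
ft_force: [-0.9, -2.2, 6.5]
t 19.05 jig [42.1 42.9] xyz [0.601  0.2089 0.0672] F [-0.9 -2.2  6.5] gap 0.0124 j7 0.23
tool closing rel jig y -30.9 moment [-0.41  0.35  0.22]
bar 107 [43.6 44.7] [16.7 63.3] rel -22.6
```

```bash
python3 shift.py '0 0 0 -0.07 0.005;0 0 0 -0.14 0.005;0 0 0 -0.21 0.005;0 0 0 -0.28 0.005;0 0 0 -0.35 0.005;0 0 0 -0.42 0.005;0 0 0 -0.49 0.005;0 0 0 -0.54 0.005'|grep ft
python3 shift.py '0 0 0 0 0.005;0 0 0 0 0.005'|grep ft
python3 -c "
from h import *
st();bar();block()"
```

```text
ft_force: [-0.6, -1.2, 5.8]
ft_force: [-1.3, -0.7, 5.8]
t 19.93 jig [42.5 43.8] xyz [0.6016 0.2098 0.0672] F [-1.3 -0.7  5.8] gap 0.0125 j7 0.62
tool closing rel jig y 0.0 moment [-0.05  0.15 -0.1 ]
bar 137 [46.3 45.8] [15.7 63.2] rel 2.4
block [348 269  55  37 352] [42.  43.6] [62.9 64.2] rel yaw 1.0
block [363 281  27  13 187] [46.3 53.5] [21.7 44.2] rel yaw -27.5
```

```bash
python3 shift.py '0 0 0 0 0.02;0 0 0 0 0.035;0 0 0 0 0.05;0 0 0 0 0.05'|grep ft
python3 shift.py '0 0 -0.01 0 0.05;0 0 -0.03 0 0.05;0 0 -0.06 0 0.05;0.03 0 -0.09 0 0.05;0.07 0 -0.11 0 0.05;0.11 -0.02 -0.11 0 0.05;0.15 -0.02 -0.11 0 0.05;0.15 -0.02 -0.11 0 0.05'|grep ft
python3 - <<'E'
from h import *
st();bar();bar("top");block()
d=cam('scene');cv2.imwrite('pics/s5.png',cv2.resize(d['img'][220:340,290:460,::-1],None,fx=4.5,fy=4.5,interpolation=cv2.INTER_CUBIC))
E
```

```text
ft_force: [0.2, 0.5, 0.2]
ft_force: [-1.1, 0.7, -0.0]
t 21.03 jig [-116.9   20.8] xyz [0.4405 0.2135 0.1775] F [-1.1  0.7 -0. ] gap 0.0501 j7 0.47
tool closing rel jig y 0.4 moment [ 0.03  0.04 -0.02]
bar 284 [45.3 47. ] [15.3 64.6] rel -1.5
tool closing rel jig y 0.4 moment [ 0.01 -0.04  0.02]
bar 130 [41.9 40.4] [12.3 60.4] rel -0.8
block [348 262  55  44 429] [41.9 43.6] [62.9 64.6] rel yaw 0.6
block [363 275  27  19 256] [42.2 52.4] [27.3 44.3] rel yaw -2.9
```

View pics/s5.png

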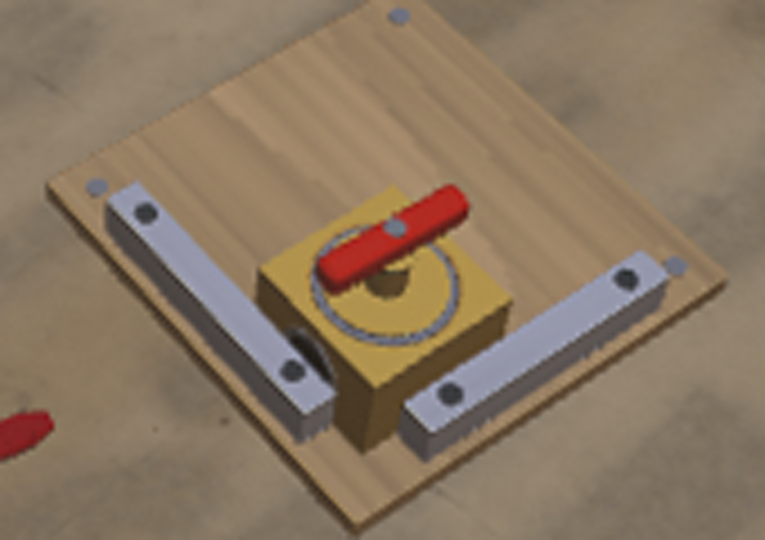

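The body is flush in the corner, and the plug is seated with its cone top level with the ring. The handle runs along the port line within about 1.5°, and the gripper is clear of everything.

```bash
python3 -c "
from plant import r
print(r.sign_off())"
```

```text
the job is handed in; nothing more can be done
None
```

I handed the job in at about 21 s with the body flush against both fences and the red plug home in its seat. I rocked the plug about 30° each way, brought the handle back to within about 1.5° of the port line, and let go; the blue plug, jar and tee were not touched.

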